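# Clamp the drilling template in the ski-binding jig

## Task

Pick up the aluminium drilling template by its green grip, lower it (do not drop it) over the two locating pins of the jig until it lies flush on the pads, and let go of it. Then take the spring-return clamp knob and turn it clockwise, counting the clicks, to the third click (the green dot), without running on towards the fourth, and keep holding it there: the program finishes while the gripper holds the knob at the third click. Leave the other things on the bench where they are.

Things in the scene. Friction and masses are not known exactly. Their poses are not given: they have to be found in the camera images.
- template: Loose drilling template: aluminium plate 100 (x) x 160 (y) x 10 mm, about 0.4 kg. Green upright grip bar on its middle, 14 thick (x), 56 long (y), top 44 mm above the underside. Two 12.5 mm through holes at y = +60 and -60 mm, x = 0 (small brass bushes are decoration). Origin: centre of the underside, z up. Starts flat on the bench. Fits the jig either way round.
- jig: Fixed drilling jig, yaw up to 20 degrees: dark steel bed 110 (x) x 180 mm (y); two aluminium pads, tops 30 mm above the bench, each with a locating pin of 10 mm diameter, 22 mm tall, its upper 10 mm tapered to 4 mm. Between them, lower, an orange riser plate. Grey knob housing 100 x 100 x 62 mm high centred at y = +155 mm. Origin: under the bed's centre, at bench height.
- jig_seat (a point): Point midway between the two pins at the height of the pad tops (30 mm above the bench): where the template's origin comes when it lies flush. Axes as the jig.
- pin_a (a point): Top of the locating pin at jig y = +60 mm (nearer the knob), 52 mm above the bench.
- pin_b (a point): Top of the locating pin at jig y = -60 mm, 52 mm above the bench.
- knob_handle (a point): The knob's upright black grip bar, 50 long (x) x 14 thick (y) x 32 mm tall, turning with the knob. Origin: centre of the bar, on the knob's vertical axis, 86 mm above the bench (bar top 102, underside 70 mm); under it a round black disc, 54 mm diameter. Its -x end carries the white pointer, which at rest points along the jig's -x.
- clamp_knob (a joint): Knob angle: 0 at rest, growing clockwise seen from above to 2.18 rad (end stop). Five clicks, 25 degrees (0.436 rad) apart; the third at 1.309. A return spring (0.12 N m + 0.05 per rad) always pulls it home to 0, also from a click. Clicks are felt as torque: up to 0.12 N m more a quarter of the way to the next click, as much less at three quarters, none extra at a click.
- third_dot (a point): Centre of the large green dot (11 mm) on top of the housing, 62 mm above the bench, 37 mm from the knob's axis: the white pointer points to it at the third click. Small white dots mark rest and the other clicks.
- tongue_tip (a point): Middle of the front edge of the red clamp tongue (22 mm wide, 6 mm thick, underside 44 mm above the bench). The knob drives it out of the housing along jig -y, 18 mm per rad; at rest it is at jig y = +92 mm. It passes 4 mm above the plate of a seated template, without touching it.
- mug: Bystander: white ceramic mug, 80 mm across, 90 mm tall, handle at its +y side; origin under its centre.
- screwdriver: Bystander: screwdriver lying on the bench, about 200 mm long.
- wax: Bystander: red block of ski wax, 45 x 90 x 22 mm; origin under its centre.
- tape: Bystander: roll of blue tape lying flat, 90 mm across, 25 mm high; origin under its centre.
- edge_guide: Bystander: black plastic edge-file guide block, 50 x 80 x 30 mm; origin under its centre.
Mind the look-alikes: they are no part of the job. Several things look just like the template: the one meant starts farthest from the robot's base.

How it is judged (in metres and radians):
On the way, in this order (a step that is already met when the one before it is completed fails the run):
1. the template is lowered over the pins while held: its underside within 12 mm of the pads, its centre within 6 mm of the seat, the knob still at rest (contact force between the fingers and template above 1 N and horizontal distance between template and jig_seat below 0.006 m and z of template in the frame of jig_seat below 0.012 m and value of joint clamp_knob below 0.2 rad), for 0.05 s.
2. the template lies flush on the pads, pins through its holes, let go, the knob still at rest (horizontal distance between template and jig_seat below 0.004 m and z of template in the frame of jig_seat between -0.003 and 0.0025 m and angle between the y axis of template and the y axis of jig, either way round below 0.05 rad and angle between template's own z axis and vertical below 0.03 rad and contact force between the fingers and template below 0.1 N and value of joint clamp_knob below 0.2 rad), for 0.2 s.
3. the knob is held in the fingers at the third click (value of joint clamp_knob between 1.159 and 1.459 rad and contact force between the fingers and clamp_knob above 2 N), for 0.4 s.
At the end, for the whole second after the job is handed in: The template lies flush on the pads over both pins (within 2.5 mm in height, 4 mm in plan, 0.05 rad), not touched by the gripper; the knob is at the third click (1.309 rad within 0.15 rad), still, and held by the fingers with more than 2 N (all of step 3 and horizontal distance between template and jig_seat below 0.004 m and z of template in the frame of jig_seat between -0.003 and 0.0025 m and angle between the y axis of template and the y axis of jig, either way round below 0.05 rad and angle between template's own z axis and vertical below 0.03 rad and velocity of joint clamp_knob between -0.2 and 0.2 rad/s and contact force between the fingers and template below 0.1 N); the arm keeps its last pose, push and grip.
It fails at once if the knob is turned past half way from the third to the fourth click (1.53 rad) (value of joint clamp_knob above 1.53 rad).
It fails at once if a bystander is moved by more than 30 mm (distance of any of mug, screwdriver, wax, tape, edge_guide from where it was at the start of the episode above 0.03 m).
It also fails if it takes over 64 s, if anything falls off the work surface, if the arm or the gripper's body presses on something with over 40 N, if the wrist force passes 120 N, or if a joint passes its speed limit or range.

## Robot

A 6-joint arm with a two-finger parallel gripper is mounted at the origin on the work surface. World frame = base frame: x ahead of the robot, y to its left, z up, the work surface at z = 0. Lengths are in mm, angles in rad, forces in N, time in s.
With the tool pointing down it reaches from about 350 to 925 mm from the base axis. Payload 6.4 kg.
Tool frame: the origin (TCP) lies midway between the tips of the shut fingers; the grasp point (between the pads) lies 19 mm behind it (robot.hold_point_z is the distance from the TCP to the grasp point, in mm); z points along the fingers, y is the line along which they close (so a half turn about z gives the same grasp; the last joint's range is limited). The gripper opens to 85 mm and grips with 20 to 120 N. Pads are 22 mm wide; open, the fingers measure 114 mm over their backs; the gripper's body (76 mm by 85 mm) begins 54 mm behind the grasp point. The pads swing forward as they close: fully open they stand 13 mm farther back than shut.
Start: joints at [-1.452, 0.245, 1.558, -0, 1.339, -0.174], TCP at [187.617, -622.345, 231.29] pointing down, gripper open.
Joint ranges: [-3.13, 3.13], [-1.02, 2.26], [0.13, 2.54], [-0.95, 4.09], [0.21, 2.88], [-2.74, 2.74]. Speed limits (rad/s): [2.57, 2.57, 3.14, 3.14, 3.14, 3.14].

## Interface

Orientations are given as a unit quaternion [w, x, y, z].
In Python, from workcell import readout, snapshot, robot, regions_of gives the robot as it stands.
- The arm moves only by the tool servo_tool, never from a script. Its argument "steps" is a list of rows, each a list of 6 numbers: the shift along the tool's x, y, z in normalised numbers (1 is 400 mm), then the turn, a rotation vector about the tool's x, y, z in a scale on which 1.0 is pi rad. A call has exactly 10 rows; each row is the pose to reach, as a shift and turn from the pose commanded when the call began, along the tool's axes at that moment; what a row does not reach only later rows make up. A row lasts 1/8 s, in which the tool goes at most 62.5 mm and 10.7 degrees, less where a joint would pass 70% of its speed; a pose out of reach is approached as far as the arm can. A call with a gripper value outside its range is refused whole. "fingers" is the opening, from 0 (shut) to 1 (fully open), set as the call begins (left out, the last holds). The fingers move at their own pace and stop on an object; "squeeze" is the grip in N (left out, the last holds). Time passes only in rows, so rows that repeat a pose let the fingers close, or fill a call up. It gives the time, the measured TCP pose, the force, the opening and the grip force at its end, in the units of the state.
- readout.get_state(): the state, without advancing time (a new reading comes with each control period).
- snapshot(name): name is "scene" or "top" or "wrist"; returns a dict with "pixels" (400x640x3 uint8, red, green, blue), "mtx" (3x3 intrinsics, pixels), "R" (3x3) and "t" (3): a world point X has camera coordinates R X + t; the wrist camera has in their place "tool_from_camera" (4x4, takes a point from camera to tool coordinates, whose origin is the TCP and whose axes are the flange's). Camera axes: x right, y down, z forward; pixel columns grow to the right and rows downward; lengths in mm; the calibration is good to about 2 mm. A picture is of the moment at which its call begins: read the wrist's pose just before it. There is no depth.
- robot.close_job(): hands the job in; it is judged then, once.
Trained networks look in a picture, given as the dict that the camera call returned (one of the last four; its "shot" number tells which), for a name from the list of things; names that differ only in an ending like _2 or _b are one class to them, and where a whole thing is asked for, a point or a joint stands for the part that bears it (a point fixed in the world has none). Each returns a list of dicts, best first, with "confidence" (0 to 1); they miss things now and then, are a little off and sometimes report something else, mostly with a low value. They report only what shows in the picture. A call takes as long as a camera call. They do not tell look-alikes from the thing itself.
- regions_of(picture, target): "region" (400x640 bool, what is visible of it) and "point" ([column, row] in pixels, amid what is visible of it).
The state is a dict: "t": time; "joint_pos": joint angles; "joint_velocities": joint speeds; "tau": joint torques, N m; "tool_pos": TCP position; "ee_rot": TCP orientation; "ft_force": force on the tool from outside, world axes, zero at the start; "torque": the same for the moment, N m; "width": finger opening in mm; "finger_force": force on a finger pad.
Only numpy, scipy, OpenCV 4.12 (cv2) and the standard library are available. Lean on these libraries where they do the work, as an engineer would, in place of code of your own. Each camera call takes 0.05 s, during which the arm holds its last target. There are 200 camera calls.

## Working session

There is one attempt and no reset: what is moved stays moved. The work goes in short steps, Python scripts to look and compute and a tool call to move; the robot and the scene stay as the last step left them, time stands still between calls to the robot, and variables do not carry over. Pictures are saved under pics/ and viewed, at most 10 in all, crops included, and the job is handed in when it is done.

Besides the shell and the picture viewer there is one more tool, called after "Request:" as a command line: name --pt "numbers of a row" for each row, then --argument value for the rest. servo_tool: Moves the arm, as the interface text tells. Its arguments: {"type":"object","properties":{"steps":{"type":"array","items":{"type":"array","items":{"type":"number"}}},"fingers":{"type":"number"},"squeeze":{"type":"number"}},"required":["steps"]}

```bash
ls; mkdir -p pics; python3 - <<'E'
from workcell import readout, snapshot, robot, regions_of
import cv2,numpy as np
print(readout.get_state())
for c in("top","scene"):
    p=snapshot(c); cv2.imwrite(f"pics/{c}0.png",p["pixels"][:,:,::-1])
    print(c,p["mtx"].tolist(),p["R"].tolist(),p["t"].tolist())
    for n in("template","jig","knob_handle","mug","screwdriver","third_dot"):
        try: print(n,[(round(r["confidence"],2),np.round(r["point"]).tolist(),int(r["region"].sum())) for r in regions_of(p,n)])
        except Exception as e: print(n,e)
E
```

```text
pics
{'t': 0.0, 'joint_pos': array([-1.45211841e+00,  2.45809899e-01,  1.55905316e+00,  6.03484802e-06,
        1.33868148e+00, -1.74091986e-01]), 'joint_velocities': array([ 1.76039989e-03, -8.41698085e-04,  3.75129065e-05,  5.58756531e-04,
        7.06733656e-04, -4.60997545e-05]), 'tau': array([-1.37286133e-03, -4.29512751e+01, -3.26123929e+01, -2.04295793e-04,
        5.38109016e-03, -1.13168005e-05]), 'tool_pos': array([ 187.53710608, -621.76334574,  230.16194551]), 'ee_rot': array([-9.75486598e-04,  9.89304473e-01,  1.45861948e-01,  2.99717122e-05]), 'ft_force': array([-0.04249901,  0.15164508,  0.37547156]), 'torque': array([-0.03660605,  0.02579016,  0.00974683]), 'finger_force': 0.0, 'width': 85.2955777260304}
top [[469.19413331781675, 0.0, 316.3361462434137], [0.0, 469.19413331781675, 198.0509703527209], [0.0, 0.0, 1.0]] [[-0.016393539884131888, -0.9998021876916704, -0.011262208354388988], [-0.9964289915315672, 0.01726923707805653, -0.08265009549980185], [0.0828282360397218, 0.009867063275978912, -0.9965149895394732]] [28.425166441048304, 484.277907244331, 1418.273138479140
[... 407 characters left out ...]
667, 0.0, 309.5339060924867], [0.0, 413.8053364134667, 192.40022651306816], [0.0, 0.0, 1.0]] [[-0.27831519659362547, 0.9603169175185423, -0.018222767976797588], [0.5390812381412774, 0.14047579764647564, -0.8304564822792663], [-0.7949415513288504, -0.24095221145129786, -0.556785382142536]] [107.50092370662207, -195.49980805523057, 1632.175246005048]
template [(0.8, [362.0, 190.0], 1020), (0.78, [229.0, 166.0], 722), (0.66, [285.0, 184.0], 882), (0.62, [204.0, 198.0], 1019)]
jig [(0.71, [337.0, 227.0], 3055)]
knob_handle [(0.86, [373.0, 224.0], 288), (0.3, [337.0, 230.0], 3110)]
mug [(0.63, [419.0, 242.0], 992)]
screwdriver [(0.67, [429.0, 216.0], 223)]
third_dot [(0.78, [335.0, 228.0], 3046)]
```

```bash
cat > h.py <<'E'
from workcell import readout, snapshot, robot, regions_of
import cv2,numpy as np
from scipy.spatial.transform import Rotation as Ro
def pose():
    s=readout.get_state(); return s,Ro.from_quat(np.roll(s["ee_rot"],-1)).as_matrix(),np.array(s["tool_pos"])
def cam(p,R=None,t=None):
    "world->camera R,t"
    if "R" in p: return np.array(p["R"]),np.array(p["t"])
    T=np.array(p["tool_from_camera"]); W=R@T[:3,:3]; o=R@T[:3,3]+t
    return W.T,-W.T@o
def back(p,uv,z,R,t):
    uv=np.atleast_2d(np.array(uv,float)); K=np.array(p["mtx"])
    d=np.c_[uv,np.ones(len(uv))]@np.linalg.inv(K).T@R; o=-R.T@t
    return o+d*((z-o[2])/d[:,2])[:,None]
def proj(p,X,R,t):
    q=(np.atleast_2d(X)@R.T+t)@np.array(p["mtx"]).T; return q[:,:2]/q[:,2:]
E
python3 - <<'E'
from h import *
p=snapshot("top");R,t=cam(p)
for r in regions_of(p,"template"):
    m=r["region"].astype(np.uint8); q=back(p,cv2.boxPoints(cv2.minAreaRect(np.argwhere(m)[:,::-1].astype(np.float32))),10,R,t)
    c=q.mean(0);print(r["point"],c.round(),np.hypot(*c[:2]).round(),np.linalg.norm(np.diff(q,axis=0),axis=1).round())
img=p["pixels"][90:310,160:500,::-1]
cv2.imwrite("pics/t1.png",cv2.resize(img,None,fx=2.3,fy=2.3,interpolation=cv2.INTER_CUBIC))
E
```

```text
[426.4, 200.9] [ 481. -324.   10.] 581.0 [162. 104. 161.]
[431.8, 258.2] [ 291. -325.   10.] 436.0 [103. 162. 102.]
[354.0, 249.3] [338. -95.  10.] 351.0 [104. 163. 103.]
[270.8, 257.4] [303. 159.  10.] 342.0 [161. 101. 160.]
[288.0, 175.2] [554. 126.  10.] 569.0 [114. 306. 114.]
```

View pics/t1.png

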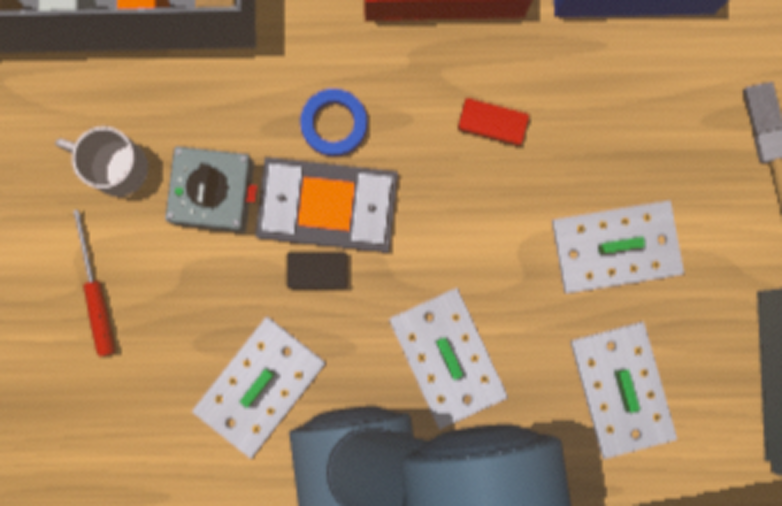

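The crop shows four look-alike templates at top pixels (428,198), (430,258), (354,249) and (273,258); the jig is at (283,175), the mug upper left and the screwdriver left. I'm viewing the full pictures for anything outside the crop.

```bash
python3 -c "
import cv2,numpy as np
a=cv2.imread('pics/top0.png');b=cv2.imread('pics/scene0.png')
cv2.imwrite('pics/both.png',cv2.resize(np.vstack([a[:,:],b[60:340]]),(640*88//100,680*88//100)))"
```

```text
(no output)
```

View pics/both.png

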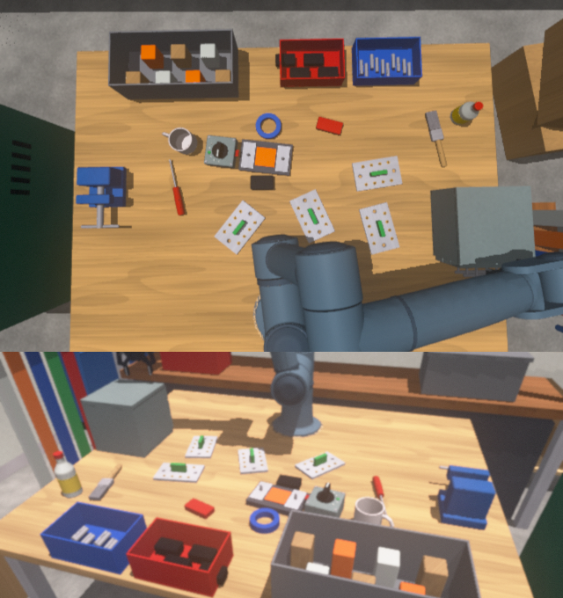

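Only four templates exist. The candidates, in top-image pixels and distance from base, are (428,198) at 581 mm, (430,258) at 436, (354,249) at 351 and (273,258) at 342. I choose (428,198), world (481,-324). The wrist camera will give the close check. The tool starts near the grey box, so I'll rise first.

Careful with the scale: shifts go in shares of 400 mm and turns go in shares of pi rad. That gives: -150 mm / 400 = -0.375, -130 mm / 400 = -0.325.

Request:
servo_tool --pt "0 0 -0.1 0 0 0" --pt "0 0 -0.225 0 0 0" --pt "0 0 -0.325 0 0 0" --pt "0 0 -0.375 0 0 0" --pt "0 0 -0.375 0 0 0" --pt "0 0 -0.375 0 0 0" --pt "0 0 -0.375 0 0 0" --pt "0 0 -0.375 0 0 0" --pt "0 0 -0.375 0 0 0" --pt "0 0 -0.375 0 0 0" --fingers 1 --squeeze 50

```text
t: 2.05
tool_pos: [187.6, -622.3, 381.2]
ee_rot: [-0.0, 0.989, 0.146, 0.0]
ft_force: [-0.4, -0.0, 0.8]
width: 85.3
finger_force: 0.0
```

```bash
cat >> h.py <<'E'
def delta(target,yaw,P=None):
    "tool-frame shift (mm) and turn about tool z to reach target with tool x at world yaw (mod pi)"
    s,R,t=pose(); d=R.T@(np.array(target)-t)
    cur=np.arctan2(R[1,0],R[0,0]); a=-(yaw-cur); a=(a+np.pi/2)%np.pi-np.pi/2
    print("shift",d.round(1),"turn z",round(a,4),"tcp",t.round(1),"curyaw",round(cur,3),"tilt",(R[:2,2]).round(4))
E
python3 - <<'E'
from h import *
print(pose()[0]["joint_pos"].round(2))
p=snapshot("top");R,t=cam(p)
for r in regions_of(p,"template"):
    m=r["region"].astype(np.uint8); q=back(p,cv2.boxPoints(cv2.minAreaRect(np.argwhere(m)[:,::-1].astype(np.float32))),10,R,t)
    c=q.mean(0)
    if c[0]>400 and c[1]<-250:
        e=q[1]-q[0] if np.linalg.norm(q[1]-q[0])>130 else q[2]-q[1]; y=np.arctan2(e[1],e[0]);print(c,y)
        delta([c[0],c[1],230],y)
E
```

```text
[-1.45  0.17  1.38  0.    1.6  -0.17]
[ 481.73983066 -324.4883685    10.        ] -1.4168104243767798
shift [ 367.6 -200.3  151.3] turn z -1.432 tcp [ 187.6 -622.4  381.3] curyaw 0.293 tilt [ 0.     -0.0002]
```

To row units: 368 mm / 400 = 0.92, 230 mm / 400 = 0.575, -1.432 rad / 3.1416 = -0.4558.

Request:
servo_tool --pt "0.1125 -0.0625 0 0 0 -0.0541" --pt "0.23 -0.125 0 0 0 -0.1082" --pt "0.345 -0.1875 0 0 0 -0.1623" --pt "0.46 -0.25 0 0 0 -0.2165" --pt "0.575 -0.3125 0.05 0 0 -0.2706" --pt "0.69 -0.375 0.125 0 0 -0.3247" --pt "0.805 -0.4375 0.225 0 0 -0.3788" --pt "0.92 -0.5 0.325 0 0 -0.4329" --pt "0.92 -0.5 0.3775 0 0 -0.4558" --pt "0.92 -0.5 0.3775 0 0 -0.4558"

```text
t: 3.4
tool_pos: [481.7, -323.1, 228.0]
ee_rot: [-0.002, 0.65, 0.76, 0.0]
ft_force: [-0.3, -0.8, 0.3]
width: 85.8
finger_force: 0.0
```

```bash
cat > look.py <<'E'
from h import *
import sys
s,R,t=pose(); p=snapshot("wrist"); Rc,tc=cam(p,R,t)
cv2.imwrite(f"pics/{sys.argv[1]}.png",p["pixels"][:,:,::-1])
print("tcp",t.round(1),s["joint_pos"].round(2))
hsv=cv2.cvtColor(p["pixels"],cv2.COLOR_RGB2HSV)
for r in regions_of(p,"template"):
    m=r["region"].astype(np.uint8)
    print("net",r["confidence"],r["point"],m.sum())
    if m.sum()<3000: continue
    g=cv2.inRange(hsv,(45,80,40),(85,255,255))&(cv2.dilate(m,np.ones((9,9)))*255)
    q=back(p,cv2.boxPoints(cv2.minAreaRect(np.argwhere(m)[:,::-1].astype(np.float32))),10,Rc,tc)
    e=q[1]-q[0] if np.linalg.norm(q[1]-q[0])>np.linalg.norm(q[2]-q[1]) else q[2]-q[1]
    print("plate",q.mean(0).round(1),np.linalg.norm(np.diff(q,axis=0),axis=1).round(),"yaw",np.arctan2(e[1],e[0]).round(4))
    if g.any():
        b=cv2.minAreaRect(np.argwhere(g)[:,::-1].astype(np.float32)); q=back(p,cv2.boxPoints(b),44,Rc,tc)
        print("grip@44",q.mean(0).round(1),np.linalg.norm(np.diff(q,axis=0),axis=1).round())
E
python3 look.py w1
```

```text
tcp [ 481.7 -323.1  228. ] [-0.79  0.09  1.74 -0.    1.32 -0.94]
net 0.88 [129.8, 131.1] 16204
plate [ 288.7 -326.3   10. ] [170. 100. 186.] yaw 0.2372
grip@44 [ 297.8 -322.2   44. ] [68. 16. 69.]
net 0.76 [318.6, 154.7] 14918
plate [ 482.2 -324.5   10. ] [ 99. 160. 114.] yaw -1.3693
grip@44 [ 480.3 -322.3   44. ] [12. 57. 12.]
```

View pics/w1.png

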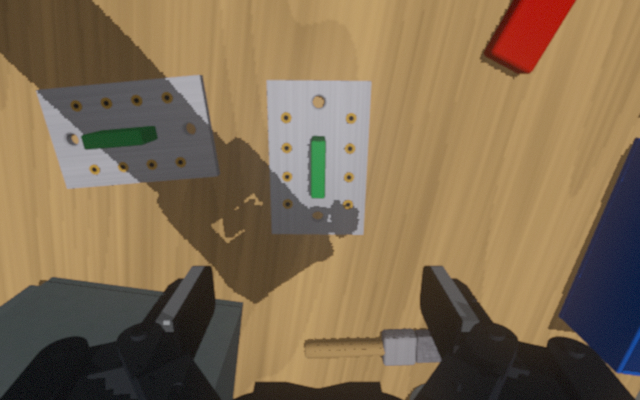

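The wrist view shows the chosen template amid the picture at (318,155), with holes at about (318,101) and (317,215) and an upright green grip. The second template is to the left at (130,130), nearer the base, and the grey box is lower left.

```bash
python3 - <<'E'
from h import *
s,R,t=pose(); p=snapshot("wrist"); Rc,tc=cam(p,R,t)
hsv=cv2.cvtColor(p["pixels"],cv2.COLOR_RGB2HSV)
h=back(p,[[318.5,101.5],[317.3,215]],10,Rc,tc); print(h.round(1),np.linalg.norm(h[0]-h[1]),h.mean(0),np.arctan2(*(h[0]-h[1])[1::-1]))
g=cv2.inRange(hsv,(45,150,110),(85,255,255)); g[:, :270]=0; g[:,370:]=0
c=max(cv2.findContours(g,0,2)[0],key=cv2.contourArea); b=cv2.minAreaRect(c); q=back(p,cv2.boxPoints(b),44,Rc,tc)
print(b,q.round(1).tolist(),q.mean(0))
E
```

```text
[[ 474.2 -268.5   10. ]
 [ 491.2 -386.6   10. ]] 119.3779524269666 [ 482.7018739 -327.5508027   10.       ] 1.7136464389167514
((316.5, 165.0), (54.0, 11.0), 90.0) [[471.9, -299.4, 44.0], [481.8, -297.8, 44.0], [490.0, -349.2, 44.0], [479.5, -350.8, 44.0]] [ 480.78719073 -324.30004762   44.        ]
```

```bash
python3 -c "
from h import *
delta([481.5,-324.8,16],1.718)"
```

```text
shift [  1.7  -1.2 216.1] turn z 0.005 tcp [ 482.5 -325.8  232.1] curyaw 1.723 tilt [ 0.0019 -0.0021]
```

```bash
python3 look.py w2; python3 - <<'E'
from h import *
s,R,t=pose(); p=snapshot("wrist"); Rc,tc=cam(p,R,t); print(t)
g=cv2.cvtColor(p["pixels"],cv2.COLOR_RGB2GRAY)
for z,XX in((10,[[474.2,-268.5],[491.2,-386.6]]),):
  for X in XX:
    u=proj(p,[[*X,10]],Rc,tc)[0]
    for k in range(3):
        x,y=int(round(u[0])),int(round(u[1])); w=g[y-14:y+15,x-14:x+15].astype(float)
        print(u.round(1)) if k==2 else None
        m=cv2.GaussianBlur(w,(3,3),0); m=(m<(m.min()+np.median(m))/2); yy,xx=np.nonzero(m)
        u=np.array([x-14+xx.mean(),y-14+yy.mean()])
    print(u,m.sum(),back(p,u,10,Rc,tc).round(1))
cv2.imwrite("pics/w3.png",cv2.resize(p["pixels"][60:260,240:400,::-1],None,fx=3,fy=3))
E
```

```text
tcp [ 482.5 -325.8  232.1] [-0.79  0.09  1.74 -0.    1.32 -0.94]
net 0.75 [318.8, 148.8] 14821
plate [ 481.  -325.1   10. ] [161.  99. 161.] yaw 1.6624
grip@44 [ 480.7 -322.4   44. ] [58. 12. 58.]
net 0.73 [130.6, 127.7] 16198
plate [ 288.7 -326.3   10. ] [171. 101. 187.] yaw 0.2347
grip@44 [ 297.7 -322.3   44. ] [67. 16. 68.]
[ 482.48529126 -325.93012575  232.29951556]
[319.2  94.7]
[319.17741935  94.69354839] 62 [[ 474.3 -262.9   10. ]]
[315.1 213.5]
[315.1372549  213.45098039] 51 [[ 489.  -386.4   10. ]]
```

View pics/w3.png

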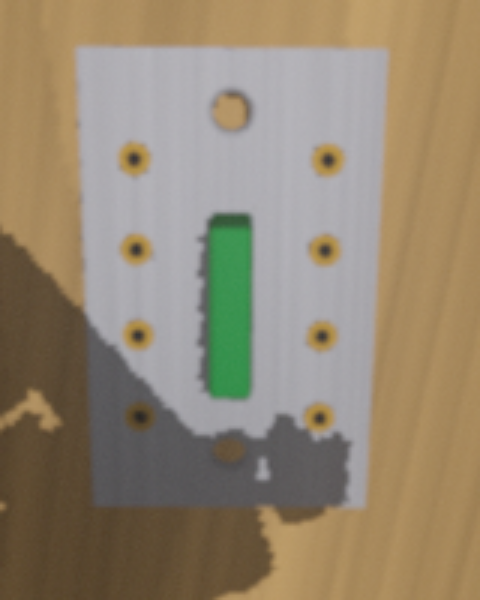

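The crop shows the plate square to the tool, the holes at (317,96.7) and (316.3,209.7), and the grip top centred at (316.7,164).

```bash
python3 - <<'E'
from h import *
s,R,t=pose(); p=snapshot("wrist"); Rc,tc=cam(p,R,t)
q=lambda a:(np.array(a)+.5)/3-.5+[240,60]
h=back(p,q([[231,110],[229,449]]),10,Rc,tc); print(h.round(1),np.linalg.norm(h[0]-h[1]),h.mean(0),np.arctan2(*(h[0]-h[1])[1::-1]))
g=back(p,q([[230,228],[229,398]]),44,Rc,tc);print(g.round(1),g.mean(0),np.linalg.norm(g[0]-g[1]))
e=back(p,q([[77,47],[388,47],[365,506],[95,506]]),10,Rc,tc);print(e.mean(0),np.arctan2(*(e[0]+e[1]-e[2]-e[3])[1::-1]))
delta([481.5,-325,16],1.72)
E
```

```text
[[ 471.9 -264.6   10. ]
 [ 489.1 -381.2   10. ]] 117.89632124531519 [ 480.47390853 -322.90218099   10.        ] 1.7168847073173357
[[ 476.6 -297.2   44. ]
 [ 484.5 -351.2   44. ]] [ 480.52901481 -324.20272489   44.        ] 54.59159360650351
[ 481.11849215 -324.27219059   10.        ] 1.7176954732107306
shift [  1.2  -1.  215.7] turn z 0.0034 tcp [ 482.3 -325.6  231.7] curyaw 1.723 tilt [ 0.0017 -0.0017]
```

To row units: 216 mm / 400 = 0.54, 1.6 mm / 400 = 0.004, 0.004 rad / 3.1416 = 0.0013.

Request:
servo_tool --pt "0.004 -0.0028 0.1 0 0 0.0013" --pt "0.004 -0.0028 0.225 0 0 0.0013" --pt "0.004 -0.0028 0.325 0 0 0.0013" --pt "0.004 -0.0028 0.4125 0 0 0.0013" --pt "0.004 -0.0028 0.4625 0 0 0.0013" --pt "0.004 -0.0028 0.5 0 0 0.0013" --pt "0.004 -0.0028 0.525 0 0 0.0013" --pt "0.004 -0.0028 0.54 0 0 0.0013" --pt "0.004 -0.0028 0.54 0 0 0.0013" --pt "0.004 -0.0028 0.54 0 0 0.0013"

```text
t: 5.0
tool_pos: [481.3, -323.6, 15.0]
ee_rot: [0.001, 0.652, 0.758, -0.0]
ft_force: [-0.1, 0.6, 0.4]
width: 85.7
finger_force: 0.0
```

Request:
servo_tool --pt "0 0 0 0 0 0" --pt "0 0 0 0 0 0" --pt "0 0 0 0 0 0" --pt "0 0 0 0 0 0" --pt "0 0 0 0 0 0" --pt "0 0 0 0 0 0" --pt "0 0 0 0 0 0" --pt "0 0 0 0 0 0" --pt "0 0 0 0 0 0" --pt "0 0 0 0 0 0" --fingers 0 --squeeze 60

```text
t: 6.25
tool_pos: [481.1, -323.4, 14.5]
ee_rot: [0.0, 0.652, 0.758, -0.0]
ft_force: [0.4, 1.1, 3.5]
width: 13.0
finger_force: 59.3
```

```bash
python3 - <<'E'
from h import *
s,R,t=pose();print(s)
p=snapshot("top");R,t=cam(p)
for n in("jig","knob_handle"):
  for r in regions_of(p,n):
    m=r["region"].astype(np.uint8); q=back(p,cv2.boxPoints(cv2.minAreaRect(np.argwhere(m)[:,::-1].astype(np.float32))),40,R,t)
    c=q.mean(0);e=q[1]-q[0] if np.linalg.norm(q[1]-q[0])>np.linalg.norm(q[2]-q[1]) else q[2]-q[1]
    print(n,r["confidence"],r["point"],c.round(),np.linalg.norm(np.diff(q,axis=0),axis=1).round(),np.arctan2(e[1],e[0]))
cv2.imwrite("pics/jt.png",cv2.resize(p["pixels"][135:215,220:340,::-1],None,fx=6,fy=6,interpolation=cv2.INTER_CUBIC))
E
```

```text
{'t': 6.25, 'joint_pos': array([-7.87344684e-01,  3.75983384e-01,  1.84073978e+00, -3.77995329e-06,
        9.24372205e-01, -9.37316397e-01]), 'joint_velocities': array([-0.00099452, -0.00141783, -0.00094597,  0.00045675,  0.00030773,
       -0.00175536]), 'tau': array([ 7.92812527e-03, -3.86348498e+01, -2.36625838e+01, -5.44651790e-03,
       -4.46447544e-02, -9.42148006e-03]), 'tool_pos': array([ 481.0761377 , -323.40241005,   14.52944203]), 'ee_rot': array([ 2.47789253e-04,  6.52145511e-01,  7.58093774e-01, -2.06141339e-05]), 'ft_force': array([0.40560878, 1.11090935, 3.46587607]), 'torque': array([-0.03374459,  0.00275228, -0.01875657]), 'finger_force': 59.2818421125412, 'width': 12.999026414845735}
jig 0.68 [281.2, 175.7] [550. 124.  40.] [110. 300. 109.] -1.7022473323379004
jig 0.43 [406.9, 193.5] [ 488. -254.   40.] [105.  55. 105.] -0.5037060507823671
knob_handle 0.8 [252.3, 171.4] [569. 222.  40.] [49. 54. 49.] -2.371905310661168
```

View pics/jt.png

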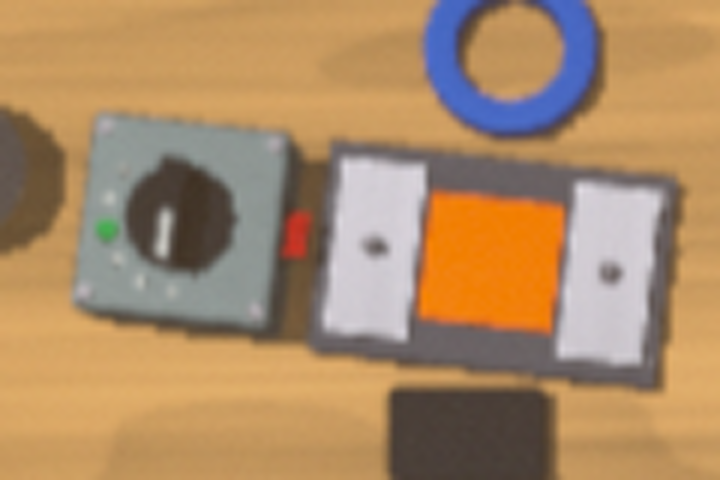

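The grip is held (13 mm opening). The top crop shows the pins at (376,244) and (611,271) in the 6x crop, the green dot at (108,230), and the knob at rest pointing down (jig -x).

To row units: -150 mm / 400 = -0.375, -145 mm / 400 = -0.3625.

Request:
servo_tool --pt "0 0 -0.0125 0 0 0" --pt "0 0 -0.05 0 0 0" --pt "0 0 -0.125 0 0 0" --pt "0 0 -0.2125 0 0 0" --pt "0 0 -0.2875 0 0 0" --pt "0 0 -0.3375 0 0 0" --pt "0 0 -0.3625 0 0 0" --pt "0 0 -0.375 0 0 0" --pt "0 0 -0.375 0 0 0" --pt "0 0 -0.375 0 0 0"

```text
t: 7.65
tool_pos: [480.4, -322.8, 163.1]
ee_rot: [-0.001, 0.652, 0.758, 0.0]
ft_force: [-0.4, 0.2, -4.8]
width: 13.4
finger_force: 58.8
```

```bash
python3 - <<'E'
from h import *
p=snapshot("top");R,t=cam(p)
q=lambda a:(np.array(a)+.5)/6-.5+[220,135]
for z in (30,41,52):
    h=back(p,q([[376,245],[611,271]]),z,R,t); print(z,h.round(1).tolist(),np.linalg.norm(h[0]-h[1]),h.mean(0),np.arctan2(*(h[0]-h[1])[1::-1]))
print(back(p,q([[108,230]]),62,R,t),pose()[0]["width"])
hs=back(p,q([[100,117],[292,135],[268,330],[77,305]]),62,R,t); print(hs.mean(0),np.linalg.norm(np.diff(hs,axis=0),axis=1))
delta([553,97,165],1.68)
E
```

```text
30 [[555.2, 123.3, 30.0], [539.7, 3.7, 30.0]] 120.57739346089778 [547.4262178   63.51270815  30.        ] 1.4421014545165483
41 [[553.7, 122.4, 41.0], [538.3, 3.7, 41.0]] 119.64575511503726 [546.02088968  63.06881851  41.        ] 1.4421014545165485
52 [[552.2, 121.5, 52.0], [537.0, 3.8, 52.0]] 118.71411676917674 [544.61556155  62.62492886  52.        ] 1.4421014545165485
[[560.83998768 254.48422437  62.        ]] 13.168356203030905
[564.4460585  216.35664585  62.        ] [96.82358591 98.6527707  96.2284411 ]
shift [404.3 134.4  -1.3] turn z 0.0407 tcp [ 480.5 -322.8  163.2] curyaw 1.721 tilt [-0.0013  0.0014]
```

To row units: 372 mm / 400 = 0.93, 123 mm / 400 = 0.3075, 0.279 rad / 3.1416 = 0.0888.

Request:
servo_tool --pt "0.05 0.0175 0 0 0 0.0064" --pt "0.1675 0.055 0 0 0 0.0159" --pt "0.3 0.1 0 0 0 0.0286" --pt "0.435 0.145 0 0 0 0.0414" --pt "0.57 0.19 0 0 0 0.0541" --pt "0.705 0.235 0 0 0 0.0668" --pt "0.825 0.275 0 0 0 0.0796" --pt "0.895 0.2975 0 0 0 0.0859" --pt "0.93 0.3075 0 0 0 0.0888" --pt "0.93 0.3075 0 0 0 0.0888"

```text
t: 8.95
tool_pos: [546.7, 63.1, 163.9]
ee_rot: [-0.0, 0.751, 0.661, -0.0]
ft_force: [0.3, 0.4, -4.2]
width: 12.8
finger_force: 58.7
```

Request:
servo_tool --pt "0 0 0 0 0 0" --pt "0 0 0 0 0 0" --pt "0 0 0 0 0 0" --pt "0 0 0 0 0 0" --pt "0 0 0 0 0 0" --pt "0 0 0 0 0 0" --pt "0 0 0 0 0 0" --pt "0 0 0 0 0 0" --pt "0 0 0 0 0 0" --pt "0 0 0 0 0 0"

```text
t: 10.2
tool_pos: [546.9, 63.0, 164.3]
ee_rot: [-0.0, 0.751, 0.66, 0.0]
ft_force: [-0.1, 0.2, -3.3]
width: 12.8
finger_force: 58.7
```

```bash
python3 - <<'E'
from h import *
s,R,t=pose(); p=snapshot("wrist"); print(t,s["width"],s["joint_pos"].round(2))
delta([546.5,63.2,160],1.442)
print(np.array(p["tool_from_camera"]).round(3).tolist(),p["mtx"].tolist())
cv2.imwrite("pics/w4.png",p["pixels"][:,:,::-1])
p=snapshot("top"); cv2.imwrite("pics/t4.png",p["pixels"][:,:,::-1])
E
```

```text
[546.92797531  62.99119741 164.30126119] 12.824209937495057 [-0.09  0.09  1.87  0.    1.19  0.04]
shift [ 0.2 -0.4  4.3] turn z -0.0002 tcp [546.9  63.  164.3] curyaw 1.442 tilt [0. 0.]
[[0.0, -0.948, -0.317, 81.111], [1.0, 0.0, 0.0, -1.036], [-0.0, -0.317, 0.948, -142.465], [0.0, 0.0, 0.0, 1.0]] [[359.90982077508676, 0.0, 317.0554725156692], [0.0, 359.90982077508676, 196.26300247277163], [0.0, 0.0, 1.0]]
```

View pics/w4.png

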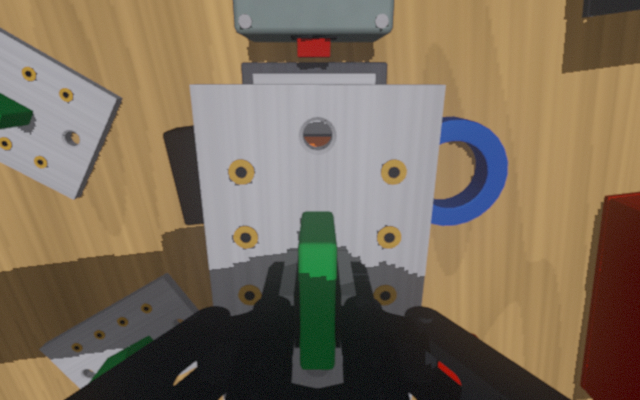

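The wrist view shows the plate square in the hand, its front hole at (318,134). The tongue is at (313,47) and the housing edge above it; pin_a is hidden under the plate. I'll back off 40 mm along the jig to see pin_a ahead of the plate.

To row units: 50 mm / 400 = 0.125, 45 mm / 400 = 0.1125.

Request:
servo_tool --pt "-0.025 0 0.0125 0 0 0" --pt "-0.055 0 0.05 0 0 0" --pt "-0.085 0 0.0875 0 0 0" --pt "-0.1 0 0.1125 0 0 0" --pt "-0.1 0 0.125 0 0 0" --pt "-0.1 0 0.125 0 0 0" --pt "-0.1 0 0.125 0 0 0" --pt "-0.1 0 0.125 0 0 0" --pt "-0.1 0 0.125 0 0 0" --pt "-0.1 0 0.125 0 0 0"

```text
t: 11.55
tool_pos: [541.9, 23.4, 114.5]
ee_rot: [0.0, 0.751, 0.66, 0.0]
ft_force: [-0.2, 0.2, -2.6]
width: 13.4
finger_force: 58.7
```

```bash
python3 - <<'E'
from h import *
s,R,t=pose(); p=snapshot("wrist"); Rc,tc=cam(p,R,t); print(t,s["joint_velocities"].round(3))
np.savez("w5.npz",px=p["pixels"],R=Rc,t=tc,Rt=R,tt=t)
print(proj(p,[[554.0,122.5,52],[554.8,123,30],[539,4,52]],Rc,tc))
cv2.imwrite("pics/w5.png",cv2.resize(p["pixels"][0:160,180:460,::-1],None,fx=2.8,fy=2.8,interpolation=cv2.INTER_CUBIC))
E
```

```text
[541.86256799  23.39253443 114.46934302] [-0.001  0.002  0.002 -0.     0.     0.001]
[[317.65035923  38.30863504]
 [318.83197057  40.95277594]
 [318.08461678 244.91697733]]
```

View pics/w5.png

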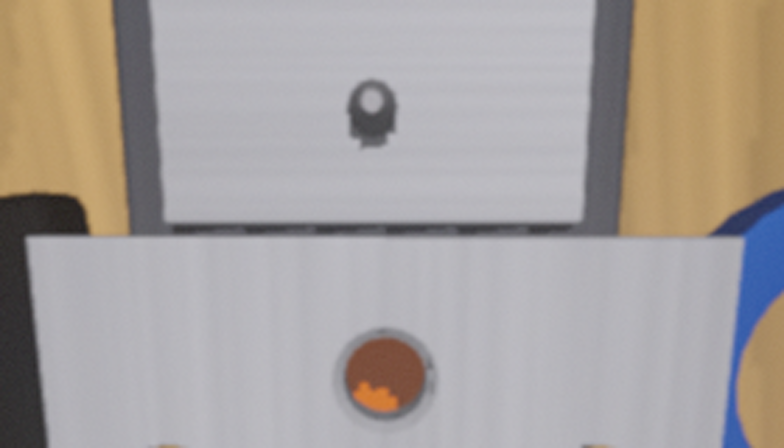

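Pin_a's top is seen at (312.5,35) and the plate hole at (317.2,134). Pad edge and plate edge are parallel, so the yaw agrees.

```bash
python3 - <<'E'
from h import *
d=np.load("w5.npz"); p=dict(mtx=snapshot("wrist")["mtx"]); Rc,tc,R,t=d["R"],d["t"],d["Rt"],d["tt"]
q=lambda a:(np.array(a)+.5)/2.8-.5+[180,0]
tool=lambda X:((X-t)@R).round(2)
pin=back(p,q([[372,99]]),52,Rc,tc); print("pin_a",pin,tool(pin))
pad=back(p,q([[165,222],[582,222],[595,0],[150,0]]),30,Rc,tc); print("pad",tool(pad).tolist())
for zt in (3.5,4.5,5.5):
    z=t[2]-zt; print(zt,"hole",tool(back(p,q([[385,376]]),z,Rc,tc)),"edge",tool(back(p,q([[28,237],[742,237]]),z,Rc,tc)).tolist())
E
```

```text
pin_a [[551.55218537 124.40138157  52.        ]] [[101.42  -3.39  62.47]]
pad [[79.44, -48.05, 84.45], [79.45, 41.23, 84.48], [121.83, 41.21, 84.48], [121.82, -48.14, 84.45]]
3.5 hole [[58.9  -0.98  3.5 ]] edge [[78.06, -50.36, 3.48], [78.07, 48.41, 3.52]]
4.5 hole [[58.75 -0.98  4.5 ]] edge [[78.04, -50.7, 4.48], [78.05, 48.75, 4.52]]
5.5 hole [[58.6  -0.98  5.5 ]] edge [[78.02, -51.04, 5.48], [78.03, 49.09, 5.52]]
```

Request:
servo_tool --pt "0.02 -0.0025 0 0 0 0" --pt "0.05 -0.006 0 0 0 0" --pt "0.085 -0.006 0 0 0 0" --pt "0.1073 -0.006 0 0 0 0" --pt "0.1073 -0.006 0.0375 0 0 0" --pt "0.1073 -0.006 0.075 0 0 0" --pt "0.1073 -0.006 0.095 0 0 0" --pt "0.1073 -0.006 0.105 0 0 0" --pt "0.1073 -0.006 0.105 0 0 0" --pt "0.1073 -0.006 0.105 0 0 0"

```text
t: 12.9
tool_pos: [545.4, 66.0, 72.8]
ee_rot: [0.0, 0.751, 0.66, 0.0]
ft_force: [-0.2, -1.4, -4.0]
width: 13.1
finger_force: 58.7
```

```bash
python3 - <<'E'
from h import *
s,R,t=pose(); p=snapshot("wrist"); Rc,tc=cam(p,R,t); print(t,s["ft_force"].round(2))
np.savez("w6.npz",px=p["pixels"],R=Rc,t=tc,Rt=R,tt=t)
cv2.imwrite("pics/w6.png",np.vstack([cv2.resize(p["pixels"][0:110,200:440,::-1],None,fx=2.5,fy=2.5),cv2.resize(p["pixels"][104:164,258:378,::-1],None,fx=5,fy=5,interpolation=cv2.INTER_CUBIC)]))
E
```

```text
[545.38801002  66.02498289  72.80887822] [-0.17 -1.42 -3.96]
```

View pics/w6.png

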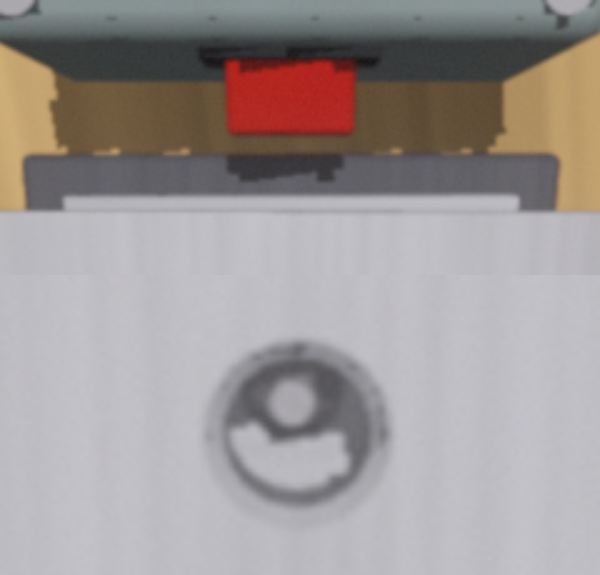

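```bash
python3 - <<'E'
from h import *
d=np.load("w6.npz"); p=dict(mtx=snapshot("wrist")["mtx"]); Rc,tc,R,t=d["R"],d["t"],d["Rt"],d["tt"]
q=lambda a:(np.array(a)+.5)/5-.5+[258,104]
tool=lambda X:((X-t)@R).round(2)
print("pin",tool(back(p,q([[291,127]]),52,Rc,tc)),"hole",tool(back(p,q([[298.5,158]]),t[2]-4.5,Rc,tc)),"hole bottom rim",tool(back(p,q([[298.5,155]]),t[2]-14.5,Rc,tc)))
E
```

```text
pin [[58.49 -1.59 20.81]] hole [[58.25 -0.93  4.5 ]] hole bottom rim [[56.95 -0.92 14.5 ]]
```

Pin and hole agree to under 1 mm (pin seen inside the hole at (316,129), hole (317,135)). Lowering slowly.

To row units: 20 mm / 400 = 0.05, 19 mm / 400 = 0.0475.

Request:
servo_tool --pt "0.0005 -0.0013 0.005 0 0 0" --pt "0.0005 -0.0013 0.0125 0 0 0" --pt "0.0005 -0.0013 0.02 0 0 0" --pt "0.0005 -0.0013 0.0275 0 0 0" --pt "0.0005 -0.0013 0.035 0 0 0" --pt "0.0005 -0.0013 0.04 0 0 0" --pt "0.0005 -0.0013 0.045 0 0 0" --pt "0.0005 -0.0013 0.0475 0 0 0" --pt "0.0005 -0.0013 0.05 0 0 0" --pt "0.0005 -0.0013 0.05 0 0 0"

```text
t: 14.25
tool_pos: [544.4, 66.4, 52.3]
ee_rot: [-0.0, 0.751, 0.66, -0.0]
ft_force: [-0.0, -0.5, -3.7]
width: 12.7
finger_force: 58.7
```

To row units: 7.6 mm / 400 = 0.019, 7.2 mm / 400 = 0.018.

Request:
servo_tool --pt "0 0 0.0025 0 0 0" --pt "0 0 0.005 0 0 0" --pt "0 0 0.0075 0 0 0" --pt "0 0 0.01 0 0 0" --pt "0 0 0.0125 0 0 0" --pt "0 0 0.015 0 0 0" --pt "0 0 0.0165 0 0 0" --pt "0 0 0.018 0 0 0" --pt "0 0 0.019 0 0 0" --pt "0 0 0.019 0 0 0"

```text
t: 15.5
tool_pos: [544.4, 66.4, 44.7]
ee_rot: [-0.0, 0.751, 0.66, 0.0]
ft_force: [-0.0, 0.3, -3.6]
width: 13.3
finger_force: 58.7
```

To row units: 1.4 mm / 400 = 0.0035, 1.2 mm / 400 = 0.003.

Request:
servo_tool --pt "0 0 0.0008 0 0 0" --pt "0 0 0.0015 0 0 0" --pt "0 0 0.002 0 0 0" --pt "0 0 0.0025 0 0 0" --pt "0 0 0.003 0 0 0" --pt "0 0 0.0035 0 0 0" --pt "0 0 0.0035 0 0 0" --pt "0 0 0.0035 0 0 0" --pt "0 0 0.0035 0 0 0" --pt "0 0 0.0035 0 0 0"

```text
t: 16.75
tool_pos: [544.5, 66.4, 44.5]
ee_rot: [-0.0, 0.751, 0.66, -0.0]
ft_force: [-6.2, 0.2, 9.2]
width: 13.4
finger_force: 60.8
```

To row units: -90 mm / 400 = -0.225, -50 mm / 400 = -0.125.

Request:
servo_tool --pt "0 0 0 0 0 0" --pt "0 0 0 0 0 0" --pt "0 0 0 0 0 0" --pt "0 0 0 0 0 0" --pt "0 0 0 0 0 0" --pt "0 0 0 0 0 0" --pt "0 0 -0.0125 0 0 0" --pt "0 0 -0.05 0 0 0" --pt "0 0 -0.125 0 0 0" --pt "0 0 -0.225 0 0 0" --fingers 0.6

```text
t: 18.0
tool_pos: [544.0, 66.4, 134.5]
ee_rot: [-0.0, 0.751, 0.66, -0.0]
ft_force: [0.9, -0.3, 1.0]
width: 51.1
finger_force: 0.0
```

To row units: -60 mm / 400 = -0.15, -30 mm / 400 = -0.075.

Request:
servo_tool --pt "0 0 -0.075 0 0 0" --pt "0 0 -0.15 0 0 0" --pt "0 0 -0.15 0 0 0" --pt "0 0 -0.15 0 0 0" --pt "0 0 -0.15 0 0 0" --pt "0 0 -0.15 0 0 0" --pt "0 0 -0.15 0 0 0" --pt "0 0 -0.15 0 0 0" --pt "0 0 -0.15 0 0 0" --pt "0 0 -0.15 0 0 0"

```text
t: 19.25
tool_pos: [544.5, 66.4, 193.3]
ee_rot: [0.0, 0.751, 0.66, 0.0]
ft_force: [0.7, -0.1, 0.0]
width: 51.0
finger_force: 0.0
```

```bash
python3 - <<'E'
from h import *
s,R,t=pose(); p=snapshot("wrist"); Rc,tc=cam(p,R,t); print(t,s["ft_force"].round(2),s["joint_pos"].round(2))
for r in regions_of(p,"knob_handle"): print(r["confidence"],r["point"],r["region"].sum(),back(p,r["point"],100,Rc,tc))
np.savez("w7.npz",px=p["pixels"],R=Rc,t=tc,Rt=R,tt=t)
cv2.imwrite("pics/w7.png",p["pixels"][:,:,::-1])
E
```

```text
[544.4770022   66.40291127 193.30218555] [ 0.71 -0.07  0.01] [-0.09  0.05  1.85  0.    1.24  0.04]
0.69 [317.0, 3.9] 148 [[559.02935721 186.73763705 100.        ]]
```

View pics/w7.png

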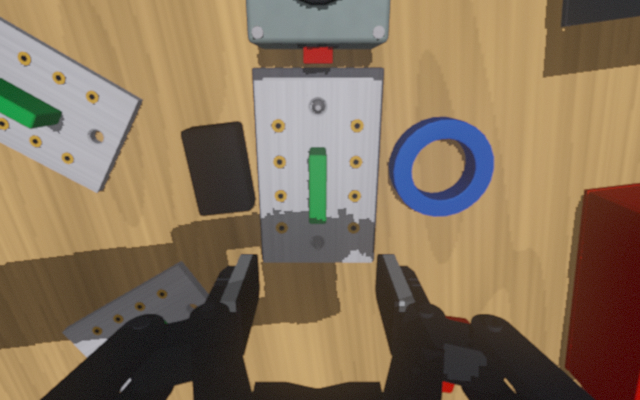

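The template sits flush, with both pins through the holes at (318,106) and (317,242), and the gripper is clear of it. Now to the knob, whose axis is 155 mm along jig +y from the seat.

To row units: 153.5 mm / 400 = 0.3838, 150 mm / 400 = 0.375, -1.571 rad / 3.1416 = -0.5001.

Request:
servo_tool --pt "0.025 0 0 0 0 -0.0541" --pt "0.075 0 0 0 0 -0.1114" --pt "0.125 0 0 0 0 -0.1687" --pt "0.1875 0 0 0 0 -0.226" --pt "0.25 0 0 0 0 -0.2833" --pt "0.3 0 0 0 0 -0.3406" --pt "0.35 0 0 0 0 -0.3979" --pt "0.375 0 0 0 0 -0.4552" --pt "0.3838 0 0 0 0 -0.5001" --pt "0.3838 0 0 0 0 -0.5001"

```text
t: 20.6
tool_pos: [564.2, 218.9, 193.3]
ee_rot: [-0.0, 0.065, 0.998, -0.0]
ft_force: [-0.6, -0.3, -0.2]
width: 51.2
finger_force: 0.0
```

To row units: 30 mm / 400 = 0.075, 25 mm / 400 = 0.0625.

Request:
servo_tool --pt "0 0 0.0125 0 0 0" --pt "0 0 0.0375 0 0 0" --pt "0 0 0.0625 0 0 0" --pt "0 0 0.075 0 0 0" --pt "0 0 0.075 0 0 0" --pt "0 0 0.075 0 0 0" --pt "0 0 0.075 0 0 0" --pt "0 0 0.075 0 0 0" --pt "0 0 0.075 0 0 0" --pt "0 0 0.075 0 0 0"

```text
t: 21.85
tool_pos: [564.2, 218.7, 163.3]
ee_rot: [0.0, 0.064, 0.998, 0.0]
ft_force: [0.0, -0.8, -0.8]
width: 51.1
finger_force: 0.0
```

```bash
python3 - <<'E'
from h import *
s,R,t=pose(); p=snapshot("wrist"); Rc,tc=cam(p,R,t); print(t,s["joint_pos"].round(2))
delta([564.2,218.6,73],3.013)
tool=lambda X:((X-t)@R).round(1)
for r in regions_of(p,"knob_handle"):
    m=r["region"]; yy,xx=np.nonzero(m)
    print(r["confidence"],r["point"],m.sum(),xx.min(),xx.max(),yy.min(),yy.max(),"tool@102",tool(back(p,r["point"],102,Rc,tc)))
print(proj(p,[[564.2,218.6,102],[564.2,218.6,70]],Rc,tc))
a=3.013;u=np.array([np.cos(a),np.sin(a),0]);v=np.array([np.sin(a),-np.cos(a),0])
O=np.array([564.2,218.6,102]); im=p["pixels"][:,:,::-1].copy()
pts=proj(p,[O+i*25*u+j*7*v for i,j in((1,1),(1,-1),(-1,-1),(-1,1))],Rc,tc).astype(np.int32)
cv2.polylines(im,[pts],True,(255,0,255),1)
cv2.imwrite("pics/w8.png",im); cv2.imwrite("pics/w8c.png",cv2.resize(im[0:240,200:440],None,fx=2.5,fy=2.5))
E
```

```text
[564.20745073 218.66420922 163.33561662] [ 0.18  0.21  1.73  0.    1.2  -1.26]
shift [-0.  -0.  90.3] turn z -0.0002 tcp [564.2 218.6 163.3] curyaw 3.013 tilt [ 0. -0.]
0.55 [316.5, 203.2] 4935 280 356 162 253 tool@102 [[10.1 -0.7 61.3]]
[[317.6011093  218.72047793]
 [317.50206989 201.35413499]]
```

View pics/w8c.png

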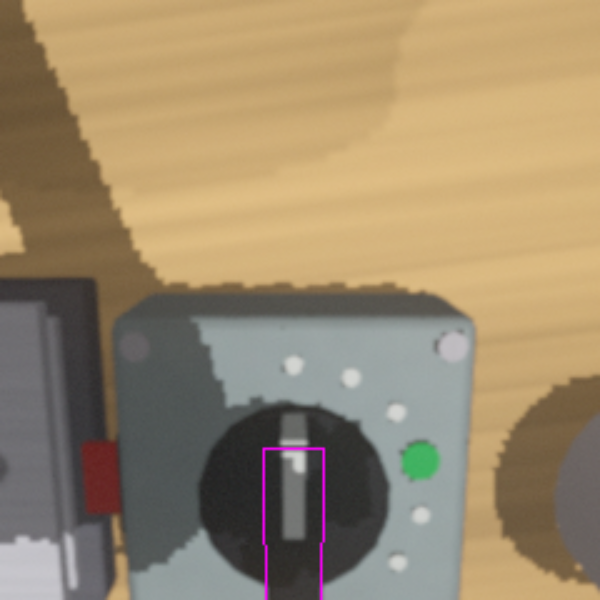

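The overlay of the expected bar outline matches the knob bar laterally, (263–324) in the crop. The pointer is at the rest dot (293,365) and the green dot is at (420,460). Descending to grip it.

To row units: 89.5 mm / 400 = 0.2238, 88 mm / 400 = 0.22.

Request:
servo_tool --pt "0 0 0.05 0 0 0" --pt "0 0 0.1 0 0 0" --pt "0 0 0.15 0 0 0" --pt "0 0 0.1875 0 0 0" --pt "0 0 0.21 0 0 0" --pt "0 0 0.22 0 0 0" --pt "0 0 0.2238 0 0 0" --pt "0 0 0.2238 0 0 0" --pt "0 0 0.2238 0 0 0" --pt "0 0 0.2238 0 0 0"

```text
t: 23.2
tool_pos: [564.4, 218.7, 74.2]
ee_rot: [0.0, 0.064, 0.998, 0.0]
ft_force: [-0.6, 0.2, 0.1]
width: 51.3
finger_force: 0.0
```

Request:
servo_tool --pt "0 0 0 0 0 0" --pt "0 0 0 0 0 0" --pt "0 0 0 0 0 0" --pt "0 0 0 0 0 0" --pt "0 0 0 0 0 0" --pt "0 0 0 0 0 0" --pt "0 0 0 0 0 0" --pt "0 0 0 0 0 0" --pt "0 0 0 0 0 0" --pt "0 0 0 0 0 0" --fingers 0 --squeeze 60

```text
t: 24.45
tool_pos: [564.2, 218.7, 74.0]
ee_rot: [0.0, 0.064, 0.998, 0.0]
ft_force: [-1.7, 1.4, 4.8]
width: 13.2
finger_force: 59.8
```

```bash
python3 -c "
from h import *
s,R,t=pose();print(t,s['torque'],(R.T@s['ft_force']).round(2)); delta([564.2,218.6,73],3.013)"
```

```text
[564.24258449 218.71364489  73.98594941] [0.03800934 0.38051122 0.07150831] [ 1.86  1.13 -4.78]
shift [ 0.  -0.1  1. ] turn z -0.0002 tcp [564.2 218.7  74. ] curyaw 3.013 tilt [0.0001 0.0001]
```

To row units: 0.436 rad / 3.1416 = 0.1388.

Request:
servo_tool --pt "0 0 0 0 0 0.0159" --pt "0 0 0 0 0 0.0318" --pt "0 0 0 0 0 0.0541" --pt "0 0 0 0 0 0.0764" --pt "0 0 0 0 0 0.0987" --pt "0 0 0 0 0 0.121" --pt "0 0 0 0 0 0.1388" --pt "0 0 0 0 0 0.1388" --pt "0 0 0 0 0 0.1388" --pt "0 0 0 0 0 0.1388"

```text
t: 25.7
tool_pos: [564.3, 218.8, 74.0]
ee_rot: [0.0, 0.278, 0.96, 0.0]
ft_force: [-2.0, 1.8, 4.4]
width: 13.0
finger_force: 60.1
```

```bash
python3 -c "
from h import *
s,R,t=pose();print(t,s['torque'],(R.T@s['ft_force']).round(2)); delta([564.2,218.6,73],3.013-1.309)"
```

```text
[564.29297435 218.82665497  73.96792077] [0.29340635 0.36387086 0.20179164] [ 2.62  0.42 -4.41]
shift [-0.  -0.2  1. ] turn z 0.8734 tcp [564.3 218.8  74. ] curyaw 2.577 tilt [0.0003 0.0003]
```

To row units: 0.12 rad / 3.1416 = 0.0382.

Request:
servo_tool --pt "0 0 0 0 0 0.0191" --pt "0 0 0 0 0 0.0382" --pt "0 0 0 0 0 0.0573" --pt "0 0 0 0 0 0.0796" --pt "0 0 0 0 0 0.1019" --pt "0 0 0 0 0 0.121" --pt "0 0 0 0 0 0.1388" --pt "0 0 0 0 0 0.1388" --pt "0 0 0 0 0 0.1388" --pt "0 0 0 0 0 0.1388"

```text
t: 26.95
tool_pos: [564.4, 218.9, 74.0]
ee_rot: [0.0, 0.48, 0.878, 0.0]
ft_force: [-0.4, 2.9, 4.4]
width: 13.2
finger_force: 60.1
```

To row units: 0.437 rad / 3.1416 = 0.1391.

Request:
servo_tool --pt "0 0 0 0 0 0.0191" --pt "0 0 0 0 0 0.0382" --pt "0 0 0 0 0 0.0573" --pt "0 0 0 0 0 0.0764" --pt "0 0 0 0 0 0.0955" --pt "0 0 0 0 0 0.1146" --pt "0 0 0 0 0 0.1305" --pt "0 0 0 0 0 0.1391" --pt "0 0 0 0 0 0.1391" --pt "0 0 0 0 0 0.1391"

```text
t: 28.2
tool_pos: [564.6, 219.0, 74.0]
ee_rot: [0.0, 0.658, 0.753, 0.001]
ft_force: [0.1, 4.2, 3.8]
width: 13.3
finger_force: 60.0
```

Request:
servo_tool --pt "0 0 0 0 0 0" --pt "0 0 0 0 0 0" --pt "0 0 0 0 0 0" --pt "0 0 0 0 0 0" --pt "0 0 0 0 0 0" --pt "0 0 0 0 0 0" --pt "0 0 0 0 0 0" --pt "0 0 0 0 0 0" --pt "0 0 0 0 0 0" --pt "0 0 0 0 0 0"

```text
t: 29.45
tool_pos: [564.5, 218.9, 74.0]
ee_rot: [0.0, 0.658, 0.753, 0.001]
ft_force: [-0.2, 5.2, 4.7]
width: 12.5
finger_force: 60.0
```

```bash
python3 - <<'E'
from h import *
s,R,t=pose();print(t,s['torque'],(R.T@s['ft_force']).round(2),s["width"],s["finger_force"]); delta([564.2,218.6,73],3.013-1.309)
p=snapshot("wrist"); Rc,tc=cam(p,R,t)
for z in(62,): print("expect dot",proj(p,[[564.2+37*np.cos(1.704),218.6+37*np.sin(1.704),62]],Rc,tc))
hsv=cv2.cvtColor(p["pixels"],cv2.COLOR_RGB2HSV); g=cv2.inRange(hsv,(45,120,60),(85,255,255))
n,l,st,c=cv2.connectedComponentsWithStats(g); print([(c[i].round(1),st[i,4]) for i in range(1,n) if st[i,4]>20])
w=cv2.inRange(hsv,(0,0,185),(180,40,255)); 
n,l,st,c=cv2.connectedComponentsWithStats(w); print([(c[i].round(1),st[i]) for i in range(1,n) if 15<st[i,4]<600 and 250<c[i][0]<390])
def red(q):
    P=np.array(q["pixels"]); return
# tongue position in the top view
q=snapshot("top"); Rq,tq=cam(q); h2=cv2.cvtColor(q["pixels"],cv2.COLOR_RGB2HSV)
r=cv2.inRange(h2,(0,150,60),(8,255,255))|cv2.inRange(h2,(174,150,60),(180,255,255)); r[:150]=0;r[200:]=0;r[:,:255]=0;r[:,300:]=0
yx=np.argwhere(r); print(len(yx))
if len(yx):
    X=back(q,yx[:,::-1],50,Rq,tq); u=np.array([.1285,.9917]); print("tongue jig y", ((X[:,:2]-[544.3,64.9])@u).min(),"expect",92-18*1.309)
E
```

```text
[564.54390852 218.93967848  73.98764665] [ 0.86304494 -0.01619168  0.14014524] [ 5.18  0.47 -4.72] 12.521207654689576 59.995479583740234
shift [-0.3 -0.4  1. ] turn z 0.0003 tcp [564.5 218.9  74. ] curyaw 1.704 tilt [0.001  0.0007]
expect dot [[318.65231698 181.57589291]]
[(array([316.8, 182.2]), np.int32(443))]
[(array([282.1, 190. ]), array([278, 186,   9,   9,  66], dtype=int32)), (array([352.1, 189.8]), array([348, 186,   9,   9,  66], dtype=int32)), (array([254.8, 210.2]), array([251, 206,   9,   9,  63], dtype=int32)), (array([379.2, 210.2]), array([375, 206,   9,   9,  63], dtype=int32)), (array([317.4, 262.9]), array([311, 251,  13,  27, 315], dtype=int32))]
52
tongue jig y 72.8832541218872 expect 68.438
```

The green dot at (316.8,182) and the pointer at (317.4,263) line up in the tool's mid-plane, with white dots symmetric on both sides. The yaw has turned 1.309 rad and the grip is 60 N. Handing in.

```bash
python3 -c "
from workcell import robot
print(robot.close_job())"
```

```text
the job is handed in; nothing more can be done
None
```

The template lies flush over both pins and released, the knob is held at the third click (about 1.309 rad, 60 N grip), and the job was handed in at about 30 s of robot time; no verdict came back.

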